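Slide a test plate under the fixture's spring clip

ROBOT

A 7-joint arm with a two-finger parallel gripper is mounted at the origin on the work surface; the furniture and walls round the work are solid. World frame = base frame: x ahead of the robot, y to its left, z up, the work surface at z = 0. Lengths are in mm, angles in rad, forces in N, time in s.
With the tool pointing down it reaches from about 400 to 925 mm from the base axis. Payload 5.6 kg.
Tool frame: the origin (TCP) lies at the very end of the fingers, on their centre line; the grasp point (between the pads) lies 19 mm behind it; z points along the fingers, y is the line along which they close (so a half turn about z gives the same grasp; the last joint's range is limited). The gripper opens to 85 mm and grips with 20 to 120 N. Pads are 22 mm wide; open, the fingers measure 114 mm over their backs; the gripper's body (76 mm by 85 mm) begins 54 mm behind the grasp point. The pads swing forward as they close: fully open they stand 13 mm farther back than shut.
Start: joints at [1.195, 0.468, -0.012, 1.603, 0.006, 1.071, -0.056], TCP at [212.308, -614.357, 208.89] pointing down, gripper open.
Joint ranges: [-2.53, 2.53], [-0.31, 2.02], [-1.57, 1.55], [0.28, 2.44], [-1.29, 4.43], [0.15, 1.84], [-2.92, 2.92]. Speed limits (rad/s): [2.57, 2.57, 3.14, 3.14, 3.14, 3.14, 3.14].

INTERFACE

Orientations are given as a rotation vector (axis times angle).
In Python, from cell import env gives the robot as it stands.
- The arm moves only by the tool send_rows, never from a script. Its argument "commands" is a list of rows, each an object of numbers: "claw": the opening, from -1 (shut) to 1 (fully open); "tx", "ty", "tz": the shift along the tool's x, y, z in mm; "ax", "ay", "az": the turn, a rotation vector about the tool's x, y, z in degrees. A call has 1 to 20 rows; each row shifts and turns the commanded pose from where the row before left it, along the tool's axes as they then stand; what a row does not reach is not made up. A row lasts 1/12 s, in which the tool goes at most 41.7 mm and 7.16 degrees, less where a joint would pass 70% of its speed; a pose out of reach is approached as far as the arm can. A call is refused whole if a number of a shift passes 41.7 or a number of a turn 7.16, either way. A call with a gripper value outside its range is refused whole. The fingers move at their own pace and stop on an object; the grip force is fixed at half the most. Time passes only in rows, so rows that do not move let the fingers close. It gives the time, the measured TCP pose, the force, the opening and the grip force at its end, in the units of the state.
- env.get_state(): the state, without advancing time (a new reading comes with each control period).
- env.get_image(name): name is "scene" or "side" or "wrist"; returns (picture, depth): 400x640x3 uint8, red, green, blue; 400x640 float32, mm along the optical axis (not along the pixel's ray), 0 where there is no reading.
- env.camera_info(name): a dict with "fov_y" (degrees; the focal length in pixels is half the picture's height over the tangent of half this angle, whatever the lens; pixels are square), "cx", "cy" (the principal point, pixels), "world_from_camera" (4x4, takes a point from camera to world coordinates); the wrist camera has in their place "hand_eye" (4x4, takes a point from camera to tool coordinates, whose origin is the TCP and whose axes are the flange's). Camera axes: x right, y up, looking along -z (the intrinsics and any distortion apply to the point x, -y, -z); pixel columns grow to the right and rows downward; lengths in mm; the calibration is good to about 2 mm. A picture is of the moment at which its call begins: read the wrist's pose just before it. camera_info takes no time and is no camera call.
- env.job_done(): hands the job in; it is judged then, once.
The state is a dict: "time": time; "joint_pos": joint angles; "dq": joint speeds; "joint_torque": joint torques, N m; "tool_pos": TCP position; "tcp_rot": TCP orientation; "wrist_force": force on the tool from outside, world axes, zero at the start; "wrist_torque": the same for the moment, N m; "grip_width": finger opening in mm; "grip_force": force on a finger pad.
Only numpy, scipy, OpenCV 4.12 (cv2) and the standard library are available. Lean on these libraries where they do the work, as an engineer would, in place of code of your own. Each camera call takes 0.05 s, during which the arm holds its last target. There are 200 camera calls.

TASK

Load the small steel plate into the clip fixture on the bench: with one fingertip press the clip's long tread fully down so that its jaw lifts, and, while holding it down, use the other fingertip to push the plate along its channel beneath the jaw until it is fully home against the end stop. Keep the tread down until the plate is home, then let the clip spring back onto the plate and move clear. The plate is only pushed, never lifted, and the other things on the bench stay where they are.

Things in the scene. Friction and masses are not known exactly. Their poses are not given: they have to be found in the camera images.
- fixture: Metal fixture fixed to the bench: aluminium base 235 x 108 mm, 12 mm thick, with a channel along it and a spring clip hinged outside the left rail. Origin: on the bench under the middle of the channel; +x along the channel in the push direction (away from the robot, turned up to 26 degrees either way), +y left, z up. All fixture x, y, z below are in this frame, so z is the height over the bench.
- groove (a point): Mid-channel point (fixture x 0, y 0) on the floor of the open groove, z 12 mm. The groove is 44 mm wide (y -22 to 22) and gives a fingertip room behind the plate. On each side of it a strip, top z 20 mm, carries the plate; outside them rails 5 mm thick, top z 28 mm, inner faces at y -37 and 37, run from x -113 to 102 mm.
- stop (a point): Middle of the near face of the end stop, at fixture x 100 mm, z 24 mm; the stop's top is at z 30 mm. The plate is home when its front edge meets this face.
- clip (a joint): Spring clip, a rocker hinged on a line along fixture x at y 48, z 20.5 mm. Pressing the tread on its left down raises the jaw on its right. Rad: 0 = shut and empty, about 0.11 = jaw resting on the plate, from 0.18 the plate passes under, 0.45 = fully down (stop). A spring closes it: some 3 N on the middle of the tread at first, 9 N fully down.
- tread (a point): Top of the tread, mid-width, 30 mm outside the hinge line, at fixture x -65 mm; moves with the clip. The tread is flat, x -135 to 5 mm, usable y 56 to 95 mm, so a fingertip can slide along it. At rest it slopes up outwards by 0.25 rad (top z 29 mm mid-width); slope = 0.25 - clip value. At 0.35 its top is at z 19 mm: one fingertip there and one in the groove stand equally high.
- jaw (a point): Middle of the jaw's underside, fixture x 65, y 13 mm; moves with the clip. The jaw spans x 57 to 73 mm; underside z 24 mm when shut, which blocks the plate (top z 28 mm). Its arm reaches z 43 mm when shut, about 60 mm when open.
- coupon_mid (a point): Centre of the dark sawn steel plate, 110 (along the channel) x 70 x 8 mm, 0.3 to 0.6 kg, lying in the channel with 2 mm play each side; its front edge starts 8 to 38 mm short of the jaw. Centre at z 24 mm; when the plate is home, at fixture x 45 mm (under the jaw).
- nozzle: Copper-coloured welding gas nozzle standing upright, 24 mm diameter, 64 mm tall, right of the fixture. Loose bystander; origin under its centre.
- key: Black hex key lying flat, 93 x 31 x 7 mm, right of the fixture. Loose bystander; origin under its centre.
- bracket: Small dark L bracket standing up, 28 x 50 mm, 60 mm tall, left of the fixture's far end. Loose bystander; origin under its centre.
- cup: Paper coffee cup, 88 mm across, 98 mm tall, near left. Loose bystander; origin under its centre.
- offcut: Offcut of angle steel standing on end, 50 x 50 x 70 mm, at the far right, beyond the welding jig. Loose bystander; origin under its centre.

How it is judged:
By the outcome, as a careful person would: the job done as asked, in the order asked, and still so for the second after the job is handed in, with the robot touching nothing.
It also fails if it takes over 45 s, if anything falls off the work surface, if the arm or the gripper's body presses on something with over 40 N, if the wrist force passes 120 N, or if a joint passes its speed limit or range.

## Working session

There is one attempt and no reset: what is moved stays moved. The work goes in short steps, Python scripts to look and compute and a tool call to move; the robot and the scene stay as the last step left them, time stands still between calls to the robot, and variables do not carry over. Pictures are saved under pics/ and viewed, at most 10 in all, crops included, and the job is handed in when it is done.

Besides the shell and the picture viewer there is one more tool, called after "Emit:" in YAML: its name, and indented under it one key for each argument. send_rows: Moves the arm, as the interface text tells. Its arguments: {"type":"object","properties":{"commands":{"type":"array"}},"required":["commands"]}

```bash
mkdir -p pics; ls
python3 - <<'E'
from cell import env
import cv2,numpy as np
s=env.get_state();print({k:np.round(v,3).tolist() for k,v in s.items()})
for n in("scene","side"):
    p,d=env.get_image(n);cv2.imwrite(f"pics/{n}0.png",p[...,::-1]);np.savez(f"{n}0.npz",p=p,d=d)
    print(n,env.camera_info(n),(d>0).mean())
print(env.camera_info("wrist"))
E
```

```text
pics
{'time': 0.0, 'joint_pos': [1.195, 0.468, -0.012, 1.604, 0.006, 1.071, -0.056], 'dq': [0.001, -0.001, 0.001, -0.001, 0.0, 0.002, 0.0], 'joint_torque': [0.0, -53.238, 0.022, -25.13, 0.012, 0.008, 0.0], 'tool_pos': [212.061, -613.803, 207.909], 'tcp_rot': [-3.097, -0.52, 0.001], 'wrist_force': [-0.495, -1.081, -1.536], 'wrist_torque': [-0.006, -0.016, -0.027], 'grip_force': 0.0, 'grip_width': 85.359}
scene {'fov_y': 56.68300503824994, 'cx': 319.76797720058045, 'cy': 201.37700326841073, 'world_from_camera': array([[ 8.68064441e-01,  3.34455853e-01, -3.66883373e-01,
         1.66943970e+02],
       [-4.96080844e-01,  5.55819083e-01, -6.67059924e-01,
        -4.46273711e+02],
       [-1.91813164e-02,  7.61054813e-01,  6.48403924e-01,
         6.00903630e+02],
       [ 0.00000000e+00,  0.00000000e+00,  0.00000000e+00,
         1.00000000e+00]])} 0.99619921875
side {'fov_y': 55.671485833594645, 'cx': 321.01728774814626, 'cy': 198.6775382226062, 'world_from_camera': array([[ 9.66794150e-01,  1.25718203e-01, -2.22494956e-01,
         2.74908540e+02],
       [-2.55157185e-01,  4.26216114e-01, -8.67890912e-01,
        -6.36514801e+02],
       [-1.42787499e-02,  8.95843043e-01,  4.44141149e-01,
         4.18057023e+02],
       [ 0.00000000e+00,  0.00000000e+00,  0.00000000e+00,
         1.00000000e+00]])} 0.99457421875
{'fov_y': 66.05889629611012, 'cx': 315.7759661051875, 'cy': 201.7641400973196, 'hand_eye': array([[-3.86841357e-04,  9.46167099e-01,  3.23678346e-01,
         8.36205061e+01],
       [ 9.99999850e-01,  2.40578149e-04,  4.91890088e-04,
        -5.44516132e-01],
       [ 3.87540280e-04,  3.23678487e-01, -9.46167050e-01,
        -1.63560742e+02],
       [ 0.00000000e+00,  0.00000000e+00,  0.00000000e+00,
         1.00000000e+00]])}
```

View pics/scene0.png

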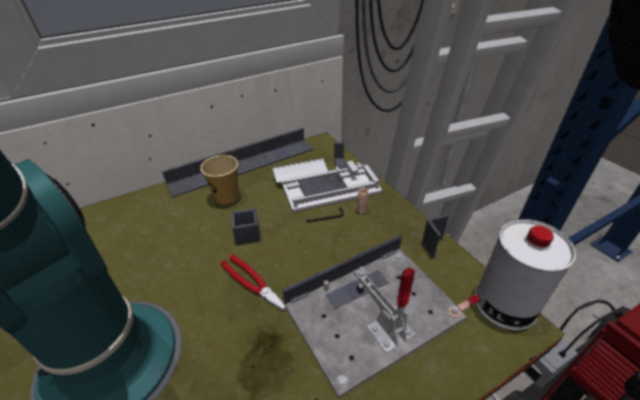

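View pics/side0.png

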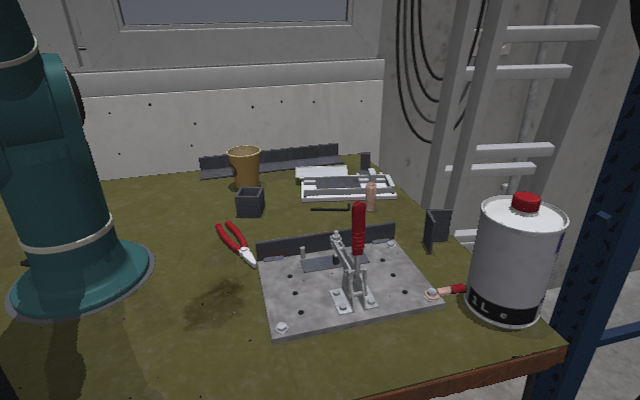

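The scene shows the fixture (white) at about (325,185), the dark plate at (325,183), the tread at (300,170), the cup at (222,180), the nozzle at (362,200) and the key at (325,217). The bracket is at (340,152). Next I'll get the coarse geometry.

```bash
cat > h.py <<'E'
import numpy as np,cv2
from scipy.spatial.transform import Rotation as R
from cell import env
def setup(n,s=None):
    c=env.camera_info(n); f=200/np.tan(np.radians(c["fov_y"]/2))
    if n=="wrist":
        T=np.eye(4);T[:3,:3]=R.from_rotvec(s["tcp_rot"]).as_matrix();T[:3,3]=s["tool_pos"];T=T@c["hand_eye"]
    else:T=c["world_from_camera"]
    return f,c["cx"],c["cy"],np.array(T)
def cloud(cam,d):
    f,cx,cy,T=cam;v,u=np.mgrid[:400,:640]
    P=np.stack([(u-cx)/f*d,-(v-cy)/f*d,-d],-1)
    return P@T[:3,:3].T+T[:3,3]
def ray(cam,u,v,z):
    f,cx,cy,T=cam;d=T[:3,:3]@np.array([(u-cx)/f,-(v-cy)/f,-1.]);o=T[:3,3]
    return o+d*(z-o[2])/d[2]
def proj(cam,P):
    f,cx,cy,T=cam;p=(np.asarray(P)-T[:3,3])@T[:3,:3]
    return np.stack([cx+f*p[...,0]/-p[...,2],cy-f*p[...,1]/-p[...,2]],-1)
E
python3 - <<'E'
from h import *
for n in("scene","side"):
    z=np.load(n+"0.npz");cam=setup(n);C=cloud(cam,z["d"])
    pts={"scene":dict(pl=(325,183),nearR=(291,206),farR=(380,188),tread=(300,170),table=(270,195),cup=(222,160),noz=(362,190),key=(325,217),br=(340,146),farL=(368,166)),
     "side":dict(pl=(350,183),nearR=(303,199),farR=(395,197),tread=(320,174),table=(280,210),cup=(245,152),noz=(371,185),br=(365,154),key=(330,210))}[n]
    for k,(u,v) in pts.items(): print(n,k,np.round(C[v,u]))
    g=z["p"].astype(int);m=(g.min(-1)>150)&(C[...,2]>5)&(C[...,2]<80)&(C[...,0]>400)&(C[...,1]>-150)
    print(m.sum(),cv2.minAreaRect(C[m][:,:2].astype(np.float32)))
E
```

```text
scene pl [539. 201.  26.]
scene nearR [433. 183.  10.]
scene farR [659. 128.  10.]
scene tread [511. 284.  26.]
scene table [411. 262.  -2.]
scene cup [329. 350.  84.]
scene noz [582. 101.  54.]
scene key [486. 111.   5.]
scene br [647. 301.  47.]
scene farL [ 885.  474. -211.]
1706 ((544.493408203125, 85.85774230957031), (453.8454895019531, 237.81700134277344), 85.84674072265625)
side pl [561. 185.  31.]
side nearR [437. 173.   9.]
side farR [657. 124.   7.]
side tread [507. 276.  26.]
side table [376. 149.   0.]
side cup [320. 357.  80.]
side noz [584. 103.  58.]
side br [645. 304.  58.]
side key [488. 113.   2.]
1306 ((695.843505859375, 215.41127014160156), (807.8746948242188, 408.0915222167969), 27.32254981994629)
```

Run:
```python
from h import *
A=np.array([212,-614.]);B=np.array([505,205.]);L=np.linalg.norm(B-A);t=(B-A)/L;n=np.array([-t[1],t[0]])
for nm in("scene","side"):
    d=np.load(nm+"0.npz")["d"];C=cloud(setup(nm),d)[d>0]
    q=(C[:,:2]-A);s=q@t;o=q@n
    for a in range(-50,950,100):
        m=(s>a)&(s<a+100)&(abs(o)<130);z=C[m][:,2]
        if m.sum()>5: print(nm,a,m.sum(),z.max().round())
```

```text
scene 250 96 1.0
scene 350 9491 191.0
scene 450 7169 190.0
scene 550 4694 83.0
scene 650 3681 2.0
scene 750 3630 64.0
scene 850 2445 43.0
side -50 20 376.0
side 250 7681 3.0
side 350 11424 191.0
side 450 6289 191.0
side 550 3540 84.0
side 650 1736 3.0
side 750 2664 66.0
side 850 1599 46.0
```

Emit:
send_rows:
  commands:
    - {"tx":12,"ty":-15,"tz":-32}
    - {"tx":12,"ty":-15,"tz":-32}
    - {"tx":12,"ty":-15,"tz":-32}
    - {"tx":24,"ty":-30}
    - {"tx":24,"ty":-30}
    - {"tx":24,"ty":-30}
    - {"tx":24,"ty":-30}
    - {"tx":24,"ty":-30}
    - {"tx":24,"ty":-30}
    - {"tx":24,"ty":-30}
    - {"tx":24,"ty":-30}
    - {"tx":24,"ty":-30}
    - {"tx":24,"ty":-30}
    - {"tx":24,"ty":-30}
    - {"tx":24,"ty":-30}
    - {"tx":24,"ty":-30}
    - {"tx":24,"ty":-30}
    - {"tx":24,"ty":-30}
    - {"tx":24,"ty":-30}

```text
invalid input at $.commands[0]: expected keys claw, tx, ty, tz, ax, ay, az
```

Emit:
send_rows:
  commands:
    - {"claw":1,"tx":12,"ty":-15,"tz":-32,"ax":0,"ay":0,"az":0}
    - {"claw":1,"tx":12,"ty":-15,"tz":-32,"ax":0,"ay":0,"az":0}
    - {"claw":1,"tx":12,"ty":-15,"tz":-32,"ax":0,"ay":0,"az":0}
    - {"claw":1,"tx":24,"ty":-30,"tz":0,"ax":0,"ay":0,"az":0}
    - {"claw":1,"tx":24,"ty":-30,"tz":0,"ax":0,"ay":0,"az":0}
    - {"claw":1,"tx":24,"ty":-30,"tz":0,"ax":0,"ay":0,"az":0}
    - {"claw":1,"tx":24,"ty":-30,"tz":0,"ax":0,"ay":0,"az":0}
    - {"claw":1,"tx":24,"ty":-30,"tz":0,"ax":0,"ay":0,"az":0}
    - {"claw":1,"tx":24,"ty":-30,"tz":0,"ax":0,"ay":0,"az":0}
    - {"claw":1,"tx":24,"ty":-30,"tz":0,"ax":0,"ay":0,"az":0}
    - {"claw":1,"tx":24,"ty":-30,"tz":0,"ax":0,"ay":0,"az":0}
    - {"claw":1,"tx":24,"ty":-30,"tz":0,"ax":0,"ay":0,"az":0}
    - {"claw":1,"tx":24,"ty":-30,"tz":0,"ax":0,"ay":0,"az":0}
    - {"claw":1,"tx":24,"ty":-30,"tz":0,"ax":0,"ay":0,"az":0}
    - {"claw":1,"tx":24,"ty":-30,"tz":0,"ax":0,"ay":0,"az":0}
    - {"claw":1,"tx":24,"ty":-30,"tz":0,"ax":0,"ay":0,"az":0}
    - {"claw":1,"tx":24,"ty":-30,"tz":0,"ax":0,"ay":0,"az":0}
    - {"claw":1,"tx":24,"ty":-30,"tz":0,"ax":0,"ay":0,"az":0}
    - {"claw":1,"tx":24,"ty":-30,"tz":0,"ax":0,"ay":0,"az":0}

```text
time: 1.68
tool_pos: [437.8, 20.8, 304.9]
tcp_rot: [3.098, 0.52, 0.0]
wrist_force: [1.2, -0.5, -0.0]
grip_width: 85.3
grip_force: 0.0
```

Emit:
send_rows:
  commands:
    - {"claw":1,"tx":24.6,"ty":-30.4,"tz":0,"ax":0,"ay":0,"az":0}
    - {"claw":1,"tx":24.6,"ty":-30.4,"tz":0,"ax":0,"ay":0,"az":0}
    - {"claw":1,"tx":24.6,"ty":-30.4,"tz":0,"ax":0,"ay":0,"az":0}
    - {"claw":1,"tx":24.6,"ty":-30.4,"tz":0,"ax":0,"ay":0,"az":0}
    - {"claw":1,"tx":24.6,"ty":-30.4,"tz":0,"ax":0,"ay":0,"az":0}
    - {"claw":1,"tx":0,"ty":0,"tz":21,"ax":0,"ay":0,"az":6.6}
    - {"claw":1,"tx":0,"ty":0,"tz":21,"ax":0,"ay":0,"az":6.6}
    - {"claw":1,"tx":0,"ty":0,"tz":21,"ax":0,"ay":0,"az":6.6}
    - {"claw":1,"tx":0,"ty":0,"tz":21,"ax":0,"ay":0,"az":6.6}
    - {"claw":1,"tx":0,"ty":0,"tz":21,"ax":0,"ay":0,"az":6.6}
    - {"claw":1,"tx":0,"ty":0,"tz":0,"ax":0,"ay":0,"az":0}
    - {"claw":1,"tx":0,"ty":0,"tz":0,"ax":0,"ay":0,"az":0}

```text
time: 2.68
tool_pos: [503.7, 202.7, 199.2]
tcp_rot: [3.118, -0.375, -0.004]
wrist_force: [-0.2, 0.5, -0.6]
grip_width: 85.6
grip_force: 0.0
```

Run:
```python
from h import *
import pickle
s=env.get_state();p,d=env.get_image("wrist");cv2.imwrite("pics/w1.png",p[...,::-1]);pickle.dump((s,p,d),open("w1.pkl","wb"))
print(s["tool_pos"],s["tcp_rot"],s["dq"].round(3) if hasattr(s["dq"],"round") else s["dq"])
```

```text
[503.68346471 202.72587897 199.17510434] [ 3.11802104 -0.37537666 -0.00358525] [ 0.013 -0.029 -0.024 -0.04  -0.001  0.004  0.012]
```

View pics/w1.png

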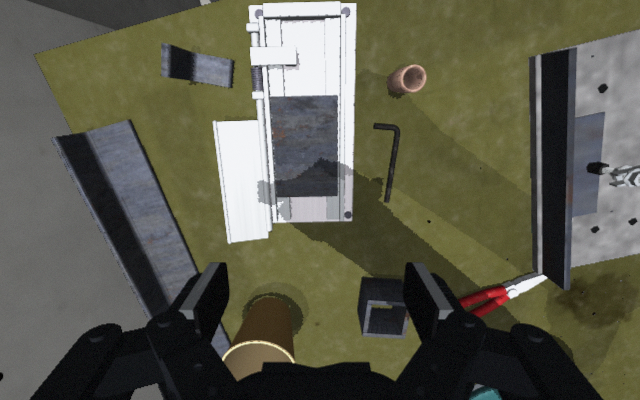

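The wrist view shows the fixture upright in the picture. The plate corners are about (273,97), (337,95), (338,196) and (275,197). The tread is at (215–270, 120–240), the jaw at (275,55) and the near base edge at row 220. There is also a square tube at (383,305).

Run:
```python
from h import *
import pickle
s,p,d=pickle.load(open("w1.pkl","rb"));cam=setup("wrist",s);C=cloud(cam,d);g=p.astype(int)
x=R.from_rotvec(s["tcp_rot"]).as_matrix();print("tool yaw",np.degrees(np.arctan2(x[1,0],x[0,0])),"tilt",x[:,2].round(4))
def fitedge(pts,z):
    W=np.array([ray(cam,u,v,z)[:2] for u,v in pts]);
    vx,vy,x0,y0=cv2.fitLine(W.astype(np.float32),cv2.DIST_HUBER,0,.01,.01).ravel();return np.array([vx,vy]),np.array([x0,y0])
m=((g.max(-1)<150)).astype(np.uint8)
# plate: horizontal transitions on rows 102..150, vertical on cols 280..330
def trans(line,a,b,thr):   # first crossing subpixel from a towards b
    r=np.arange(a,b,1 if b>a else -1);v=line[r].astype(float);i=np.argmax(np.abs(np.diff(v)));return (r[i]+r[i+1])/2
G=g.mean(-1)
L=[(trans(G[v],285,264,0),v) for v in range(104,150)];Rr=[(trans(G[v],325,345,0),v) for v in range(104,155)]
F=[(u,trans(G[:,u],104,88,0)) for u in range(282,332)];N=[(u,trans(G[:,u],186,206,0)) for u in range(290,332)]
base=[(trans(G[v],350,364,0),v) for v in range(20,150)]
nb=[(u,trans(G[:,u],215,228,0)) for u in range(280,345)]
E={}
for k,q,z in(("L",L,28),("R",Rr,28),("F",F,28),("N",N,28),("baseR",base,12),("baseN",nb,12)):
    v,c=fitedge(q,z);E[k]=(v,c);a=np.degrees(np.arctan2(v[1],v[0]));print(k,a.round(2),c.round(1),np.median(q,0))
for k,(u,v) in dict(plate=(305,130),tread=(240,180),jaw=(280,56),base=(350,120),tube=(383,285),fence=(170,230),fence2=(150,180),railR=(341,150),groove=(305,212),strip=(283,212),table=(450,150),brk=(210,70)).items(): print(k,C[v,u].round(1))
```

```text
tool yaw -13.72961345404289 tilt [-2.4e-03 -8.0e-04 -1.0e+00]
L -13.59 [573.3 235.9] [269.5 126.5]
R -12.43 [547.4 168.7] [337.5 129. ]
F 77.27 [587.8 193.1] [306.5  95.5]
N 76.22 [482.  220.5] [310.5 196.5]
baseR -12.58 [584.9 141. ] [354.5  84.5]
baseN 77.81 [442.6 216. ] [312.  221.5]
plate [554.1 202.7  26. ]
tread [518.4 287.2  28. ]
jaw [627.6 207.7  42.3]
base [551.4 152.5  11.5]
tube [336.5 153.5  17.3]
fence [472.2 401.8   3.9]
fence2 [539.3 399.9   3.7]
railR [523.9 169.8  25.9]
groove [458.1 227.8  12.3]
strip [466.7 252.6  18.7]
table [488.4  43.5  -1.1]
brk [637.1 286.8   6.1]
```

Emit:
send_rows:
  commands:
    - {"claw":0.53,"tx":0,"ty":0,"tz":0,"ax":0,"ay":0,"az":-1.1}
    - {"claw":0.53,"tx":-25,"ty":-24.2,"tz":0,"ax":0,"ay":0,"az":0}
    - {"claw":0.53,"tx":-25,"ty":-24.2,"tz":0,"ax":0,"ay":0,"az":0}
    - {"claw":0.53,"tx":0,"ty":0,"tz":31,"ax":0,"ay":0,"az":0}
    - {"claw":0.53,"tx":0,"ty":0,"tz":31,"ax":0,"ay":0,"az":0}
    - {"claw":0.53,"tx":0,"ty":0,"tz":31,"ax":0,"ay":0,"az":0}
    - {"claw":0.53,"tx":0,"ty":0,"tz":31,"ax":0,"ay":0,"az":0}
    - {"claw":0.53,"tx":0,"ty":0,"tz":0,"ax":0,"ay":0,"az":0}
    - {"claw":0.53,"tx":0,"ty":0,"tz":0,"ax":0,"ay":0,"az":0}
    - {"claw":0.53,"tx":0,"ty":0,"tz":0,"ax":0,"ay":0,"az":0}

```text
time: 3.57
tool_pos: [467.8, 262.3, 78.0]
tcp_rot: [-3.12, 0.35, -0.004]
wrist_force: [-0.3, 0.1, 0.2]
grip_width: 65.2
grip_force: 0.0
```

Run:
```python
from h import *
import pickle
s=env.get_state();p,d=env.get_image("wrist");pickle.dump((s,p,d),open("w2.pkl","wb"))
p2,d2=env.get_image("side")
x=R.from_rotvec(s["tcp_rot"]).as_matrix();print(s["tool_pos"],"yaw",np.degrees(np.arctan2(x[1,0],x[0,0])),"tilt",x[:,2].round(4),s["grip_width"],s["wrist_force"])
o=np.array([559.9,201.9]);a=np.radians(-12.6);e=np.array([[np.cos(a),np.sin(a)],[-np.sin(a),np.cos(a)]])
print("TCP in fixture",e@(s["tool_pos"][:2]-o))
# predicted fixture features drawn for a check
cam=setup("wrist",s);q=p[...,::-1].copy()
for P in [(-113,-37,28),(-113,37,28),(57,13,43),(100,0,30),(-135,56,22),(-135,95,33),(5,95,33),(-80,0,28),(-80,35,28),(30,-35,28)]:
    w=np.r_[o+e.T@np.array(P[:2]),P[2]];cv2.circle(q,tuple(int(t) for t in proj(cam,w)),3,(0,0,255),1)
cv2.imwrite("pics/w2.png",cv2.hconcat([q,]));
cv2.imwrite("pics/s2.png",cv2.resize(p2[100:250,200:440,::-1],None,fx=3,fy=3))
```

```text
[467.81625102 262.27128281  78.01154027] yaw -12.784059372960218 tilt [ 0.0028  0.0019 -1.    ] 65.18852590381584 [-0.28405161  0.07728013  0.19143151]
TCP in fixture [-103.03566146   38.82989935]
```

View pics/w2.png

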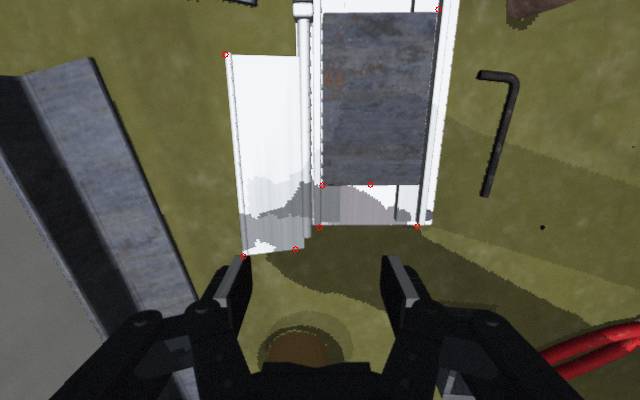

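View pics/s2.png

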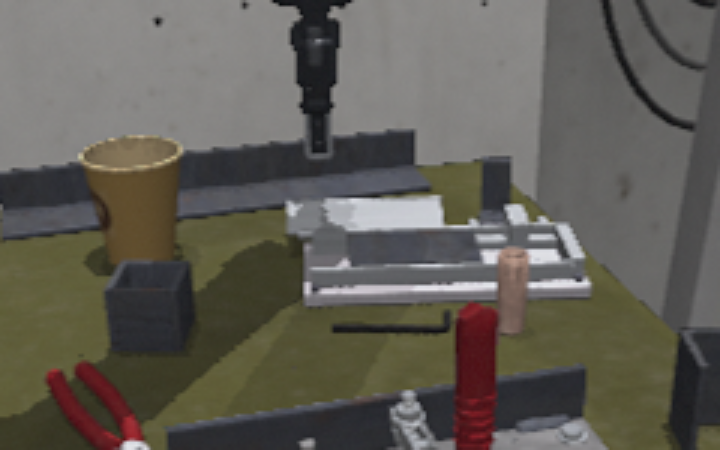

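The overlay points land on the real edges (rail ends, tread corners, plate) within 1–2 mm, and the side view shows the fingers over the near end of the fixture. Next I'll measure the fingertips.

Run:
```python
from h import *
import pickle
s,p,d=pickle.load(open("w2.pkl","rb"))
c=env.camera_info("wrist");f,cx,cy,_=setup("wrist",s);C=cloud((f,cx,cy,np.array(c["hand_eye"])),d)
for lo,hi in((-60,0),(0,60)):
    m=(d>0)&(d<260)&(C[...,1]>lo)&(C[...,1]<hi)&(C[...,2]>-60)&(C[...,2]<30)
    q=C[m];print(m.sum(),"min",q.min(0).round(1),"max",q.max(0).round(1),"p99 z",np.percentile(q[:,2],[95,99]).round(1))
    t=q[q[:,2]>np.percentile(q[:,2],80)];print(" tip y range",np.percentile(t[:,1],[2,98]).round(1),"x",np.percentile(t[:,0],[2,98]).round(1))
```

```text
1690 min [-11.3 -47.4 -60. ] max [ 12.2 -33.  -27.5] p99 z [-32.  -28.8]
 tip y range [-45.1 -33.2] x [-9.8 11.4]
1697 min [-11.3  31.4 -60. ] max [ 12.1  45.7 -27.3] p99 z [-32. -29.]
 tip y range [31.6 43.4] x [-10.4  11.5]
```

Run:
```python
from h import *
import pickle
s,p,d=pickle.load(open("w2.pkl","rb"))
T=np.eye(4);T[:3,:3]=R.from_rotvec(s["tcp_rot"]).as_matrix();T[:3,3]=s["tool_pos"]
cs=setup("side");cw=setup("wrist",s)
for z in(0,-10,-20,-27):
  for y in(-40,40):
    P=(T@np.array([0,y,z,1]))[:3];print(z,y,"side crop px",((proj(cs,P)-[200,100])*3).round(),"wrist",proj(cw,(T@np.array([11,y,z,1]))[:3]).round())
```

```text
0 -40 side crop px [319. 160.] wrist [248. 228.]
0 40 side crop px [319. 193.] wrist [386. 228.]
-10 -40 side crop px [318. 150.] wrist [244. 236.]
-10 40 side crop px [318. 182.] wrist [390. 236.]
-20 -40 side crop px [318. 139.] wrist [240. 244.]
-20 40 side crop px [318. 170.] wrist [394. 244.]
-27 -40 side crop px [318. 131.] wrist [237. 251.]
-27 40 side crop px [318. 162.] wrist [398. 250.]
```

Emit:
send_rows:
  commands:
    - {"claw":0.53,"tx":0,"ty":0,"tz":30,"ax":0,"ay":0,"az":0}
    - {"claw":0.53,"tx":0,"ty":0,"tz":30,"ax":0,"ay":0,"az":0}
    - {"claw":0.53,"tx":0,"ty":0,"tz":8,"ax":0,"ay":0,"az":0}
    - {"claw":0.53,"tx":0,"ty":0,"tz":0,"ax":0,"ay":0,"az":0}

```text
time: 4.0
tool_pos: [465.8, 260.6, 7.3]
tcp_rot: [3.12, -0.351, -0.003]
wrist_force: [-0.2, 0.4, 0.5]
grip_width: 65.3
grip_force: 0.0
```

Run:
```python
from h import *
import pickle
s=env.get_state();print(s["tool_pos"],s["wrist_force"],s["time"])
p,d=env.get_image("wrist");pickle.dump((s,p,d),open("w3.pkl","wb"));cv2.imwrite("pics/w3.png",p[...,::-1])
```

```text
[465.78418258 260.61872425   7.30643263] [-0.19997419  0.37003449  0.51122775] 4.0
```

View pics/w3.png

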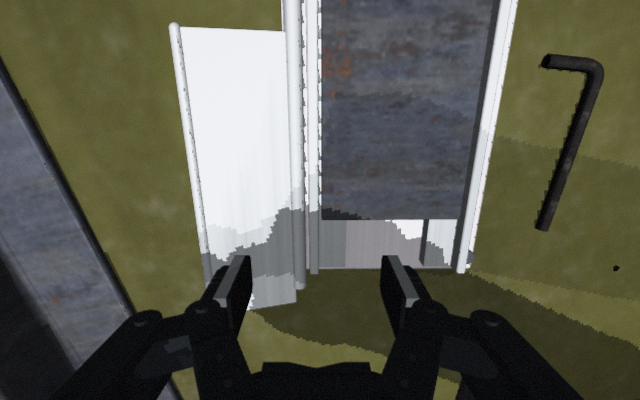

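The fingertips are just above the tread and the groove with no contact, so the tips do stand about 28 mm behind the TCP. I'll lower in steps and watch the force.

Emit:
send_rows:
  commands:
    - {"claw":0.53,"tx":0,"ty":0,"tz":5,"ax":0,"ay":0,"az":0}
    - {"claw":0.53,"tx":0,"ty":0,"tz":5,"ax":0,"ay":0,"az":0}
    - {"claw":0.53,"tx":0,"ty":0,"tz":0,"ax":0,"ay":0,"az":0}

```text
time: 4.3
tool_pos: [467.8, 262.2, -1.2]
tcp_rot: [-3.119, 0.351, -0.004]
wrist_force: [1.6, 0.8, 3.1]
grip_width: 65.3
grip_force: 1.4
```

Emit:
send_rows:
  commands:
    - {"claw":0.53,"tx":0,"ty":0,"tz":4,"ax":0,"ay":0,"az":0}
    - {"claw":0.53,"tx":0,"ty":0,"tz":2,"ax":0,"ay":0,"az":0}
    - {"claw":0.53,"tx":0,"ty":0,"tz":0,"ax":0,"ay":0,"az":0}

```text
time: 4.55
tool_pos: [468.0, 263.1, -7.2]
tcp_rot: [-3.118, 0.35, -0.005]
wrist_force: [1.7, 2.0, 5.4]
grip_width: 65.1
grip_force: 2.9
```

Emit:
send_rows:
  commands:
    - {"claw":0.53,"tx":0,"ty":0,"tz":3,"ax":0,"ay":0,"az":0}
    - {"claw":0.53,"tx":0,"ty":0,"tz":0,"ax":0,"ay":0,"az":0}

```text
time: 4.72
tool_pos: [468.0, 263.1, -10.1]
tcp_rot: [-3.118, 0.35, -0.005]
wrist_force: [1.4, 2.4, 7.6]
grip_width: 65.3
grip_force: 3.9
```

Emit:
send_rows:
  commands:
    - {"claw":0.53,"tx":0,"ty":0,"tz":2,"ax":0,"ay":0,"az":0}
    - {"claw":0.53,"tx":0,"ty":0,"tz":0,"ax":0,"ay":0,"az":0}

```text
time: 4.88
tool_pos: [468.0, 263.0, -11.9]
tcp_rot: [-3.119, 0.35, -0.005]
wrist_force: [0.5, 1.4, 9.4]
grip_width: 65.4
grip_force: 4.4
```

Emit:
send_rows:
  commands:
    - {"claw":0.53,"tx":0,"ty":0,"tz":1,"ax":0,"ay":0,"az":0}
    - {"claw":0.53,"tx":0,"ty":0,"tz":0,"ax":0,"ay":0,"az":0}

```text
time: 5.05
tool_pos: [468.0, 262.9, -12.6]
tcp_rot: [-3.119, 0.35, -0.005]
wrist_force: [0.2, -0.0, 11.0]
grip_width: 65.5
grip_force: 5.2
```

```bash
cat > look.py <<'E'
from h import *
import pickle,sys
s=env.get_state();p,d=env.get_image("wrist");pickle.dump((s,p,d),open(sys.argv[1]+".pkl","wb"));cv2.imwrite(f"pics/{sys.argv[1]}.png",p[...,::-1])
o=np.array([559.9,201.9]);a=np.radians(-12.6);e=np.array([[np.cos(a),np.sin(a)],[-np.sin(a),np.cos(a)]])
print(s["time"],"TCP fix",(e@(s["tool_pos"][:2]-o)).round(1),s["tool_pos"][2],np.round(s["wrist_force"],1))
C=cloud(setup("wrist",s),d);F=(C[...,:2]-o)@e.T;z=C[...,2]
def slopefit(xr,yr,zr):
    m=(d>150)&(F[...,0]>xr[0])&(F[...,0]<xr[1])&(F[...,1]>yr[0])&(F[...,1]<yr[1])&(z>zr[0])&(z<zr[1])
    return m.sum(),np.polyfit(F[m][:,1]-78,z[m],1).round(3) if m.sum()>20 else None
print("tread (slope, z@y78)",slopefit((-75,0),(58,93),(5,50)))
m=(d>0)&(abs(F[...,0]-65)<7)&(F[...,1]>5)&(F[...,1]<30)&(z>22);print("jaw top",m.sum(),np.median(z[m]) if m.sum() else None)
sd=p.mean(-1)
m=(d>0)&(sd<140)&(abs(F[...,1])<30)&(abs(z-27)<5);
if m.sum(): print("plate x",np.percentile(F[m][:,0],[1,99]).round(1),m.sum())
E
python3 look.py w4
```

```text
5.05 TCP fix [-103.    39.5] -12.579825099492112 [ 0.2 -0.  11. ]
tread (slope, z@y78) (np.int64(8), None)
jaw top 0 None
plate x [-92.5  11.4] 37105
```

```bash
sed -i 's/d>150/d>0/' look.py; python3 look.py w5
python3 - <<'E'
import cv2,pickle
s,p,d=pickle.load(open("w5.pkl","rb"));print((d>0).mean(),d[200,320],d[100,200])
E
```

```text
5.1 TCP fix [-103.    39.5] -12.556539736999571 [-0.6  1.8  9.5]
tread (slope, z@y78) (np.int64(13262), array([-0.202, 14.364]))
jaw top 0 None
plate x [-92.3  11.5] 37104
0.99625 130.90866 132.47627
```

View pics/w5.png

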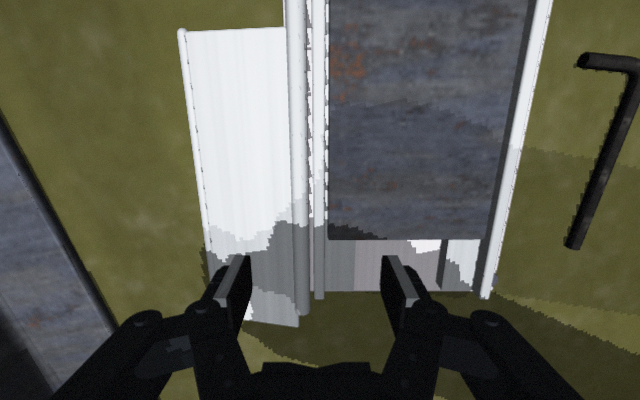

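Slope −0.20 means the clip is at 0.45, fully down. The groove finger is behind the plate, so I'll push.

Emit:
send_rows:
  commands:
    - {"claw":0.53,"tx":4,"ty":0,"tz":0.5,"ax":0,"ay":0,"az":0}
    - {"claw":0.53,"tx":5,"ty":0,"tz":0,"ax":0,"ay":0,"az":0}
    - {"claw":0.53,"tx":5,"ty":0,"tz":0,"ax":0,"ay":0,"az":0}
    - {"claw":0.53,"tx":5,"ty":0,"tz":0,"ax":0,"ay":0,"az":0}
    - {"claw":0.53,"tx":5,"ty":0,"tz":0,"ax":0,"ay":0,"az":0}
    - {"claw":0.53,"tx":0,"ty":0,"tz":0,"ax":0,"ay":0,"az":0}

```text
time: 5.65
tool_pos: [485.9, 260.5, -13.1]
tcp_rot: [-3.119, 0.344, 0.007]
wrist_force: [-12.7, 5.4, 18.5]
grip_width: 65.4
grip_force: 9.3
```

```bash
python3 look.py w6
```

```text
5.65 TCP fix [-85.   41.1] -13.12941178017376 [-12.7   5.4  18.5]
tread (slope, z@y78) (np.int64(12495), array([-0.179, 15.513]))
jaw top 0 None
plate x [-73.8  29.5] 40547
```

Emit:
send_rows:
  commands:
    - {"claw":0.53,"tx":5,"ty":0,"tz":0,"ax":0,"ay":0,"az":0}
    - {"claw":0.53,"tx":5,"ty":0,"tz":0,"ax":0,"ay":0,"az":0}
    - {"claw":0.53,"tx":5,"ty":0,"tz":0,"ax":0,"ay":0,"az":0}
    - {"claw":0.53,"tx":5,"ty":0,"tz":0,"ax":0,"ay":0,"az":0}
    - {"claw":0.53,"tx":5,"ty":0,"tz":0,"ax":0,"ay":0,"az":0}
    - {"claw":0.53,"tx":5,"ty":0,"tz":0,"ax":0,"ay":0,"az":0}
    - {"claw":0.53,"tx":0,"ty":0,"tz":0,"ax":0,"ay":0,"az":0}

```text
time: 6.28
tool_pos: [515.0, 254.6, -13.1]
tcp_rot: [-3.118, 0.344, 0.007]
wrist_force: [-12.2, 6.4, 16.7]
grip_width: 65.1
grip_force: 8.9
```

```bash
python3 look.py w7
```

```text
6.2833 TCP fix [-55.3  41.6] -13.103595065088395 [-12.2   6.4  16.7]
tread (slope, z@y78) (np.int64(10222), array([-0.044, 18.739]))
jaw top 456 26.46289998010976
plate x [-44.2  59.2] 40679
```

Emit:
send_rows:
  commands:
    - {"claw":0.53,"tx":5,"ty":0,"tz":0,"ax":0,"ay":0,"az":0}
    - {"claw":0.53,"tx":5,"ty":0,"tz":0,"ax":0,"ay":0,"az":0}
    - {"claw":0.53,"tx":5,"ty":0,"tz":0,"ax":0,"ay":0,"az":0}
    - {"claw":0.53,"tx":5,"ty":0,"tz":0,"ax":0,"ay":0,"az":0}
    - {"claw":0.53,"tx":5,"ty":0,"tz":0,"ax":0,"ay":0,"az":0}
    - {"claw":0.53,"tx":3,"ty":0,"tz":0,"ax":0,"ay":0,"az":0}
    - {"claw":0.53,"tx":0,"ty":0,"tz":0,"ax":0,"ay":0,"az":0}

```text
time: 6.92
tool_pos: [542.1, 248.6, -13.1]
tcp_rot: [-3.118, 0.343, 0.008]
wrist_force: [-11.8, 6.7, 16.4]
grip_width: 64.9
grip_force: 8.9
```

```bash
sed -i 's/(-75,0),(58,93)/(-5,4),(58,93)/' look.py; python3 look.py w8
```

```text
6.9167 TCP fix [-27.6  41.7] -13.083710841693554 [-11.8   6.7  16.4]
tread (slope, z@y78) (np.int64(1208), array([-0.208, 14.325]))
jaw top 3031 54.467562492797
plate x [-16.6  87. ] 37199
```

Still fully down (slope −0.208, jaw top 54 mm). About 6 mm remains, so I'll push on gently until the force rises at the stop.

Emit:
send_rows:
  commands:
    - {"claw":0.53,"tx":2,"ty":0,"tz":0,"ax":0,"ay":0,"az":0}
    - {"claw":0.53,"tx":2,"ty":0,"tz":0,"ax":0,"ay":0,"az":0}
    - {"claw":0.53,"tx":2,"ty":0,"tz":0,"ax":0,"ay":0,"az":0}
    - {"claw":0.53,"tx":0,"ty":0,"tz":0,"ax":0,"ay":0,"az":0}

```text
time: 7.3
tool_pos: [547.2, 247.6, -13.1]
tcp_rot: [-3.118, 0.343, 0.009]
wrist_force: [-15.1, 7.9, 16.9]
grip_width: 65.5
grip_force: 9.7
```

Emit:
send_rows:
  commands:
    - {"claw":0.53,"tx":1.5,"ty":0,"tz":0,"ax":0,"ay":0,"az":0}
    - {"claw":0.53,"tx":1.5,"ty":0,"tz":0,"ax":0,"ay":0,"az":0}
    - {"claw":0.53,"tx":0,"ty":0,"tz":0,"ax":0,"ay":0,"az":0}

```text
time: 7.55
tool_pos: [548.5, 247.3, -13.1]
tcp_rot: [-3.119, 0.342, 0.013]
wrist_force: [-18.5, 8.2, 18.4]
grip_width: 65.3
grip_force: 12.2
```

Emit:
send_rows:
  commands:
    - {"claw":0.53,"tx":1.5,"ty":0,"tz":0,"ax":0,"ay":0,"az":0}
    - {"claw":0.53,"tx":1.5,"ty":0,"tz":0,"ax":0,"ay":0,"az":0}
    - {"claw":0.53,"tx":0,"ty":0,"tz":0,"ax":0,"ay":0,"az":0}

```text
time: 7.8
tool_pos: [548.4, 247.3, -13.2]
tcp_rot: [-3.12, 0.341, 0.02]
wrist_force: [-24.2, 7.1, 25.2]
grip_width: 65.3
grip_force: 15.5
```

```bash
python3 look.py w9
```

```text
7.8 TCP fix [-21.1  41.8] -13.199065837572466 [-24.2   7.1  25.2]
tread (slope, z@y78) (np.int64(1160), array([-0.208, 14.267]))
jaw top 2817 54.58091383385103
plate x [-10.1  93.6] 37681
```

View pics/w9.png

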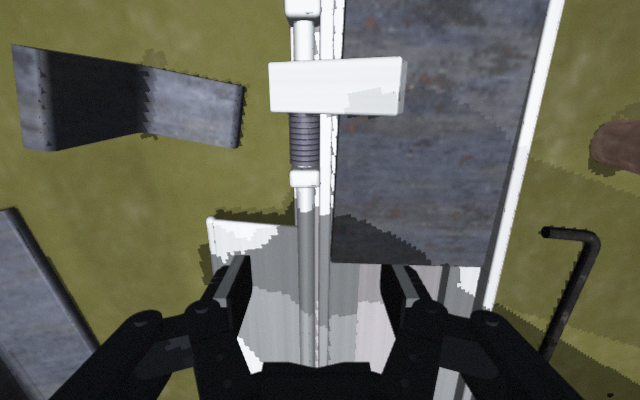

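The TCP stopped at x −21 while the force rose, and the plate's rear edge is at −10, so it is home. With the tread still held, I'll back the groove finger off the plate and then lift.

Emit:
send_rows:
  commands:
    - {"claw":0.53,"tx":-4,"ty":0,"tz":0,"ax":0,"ay":0,"az":0}
    - {"claw":0.53,"tx":-5,"ty":0,"tz":0,"ax":0,"ay":0,"az":0}
    - {"claw":0.53,"tx":-5,"ty":0,"tz":0,"ax":0,"ay":0,"az":0}
    - {"claw":0.53,"tx":-4,"ty":0,"tz":0,"ax":0,"ay":0,"az":0}
    - {"claw":0.53,"tx":0,"ty":0,"tz":0,"ax":0,"ay":0,"az":0}

```text
time: 8.27
tool_pos: [544.0, 247.1, -12.0]
tcp_rot: [-3.116, 0.35, -0.011]
wrist_force: [3.8, 3.2, 8.3]
grip_width: 65.4
grip_force: 4.4
```

Emit:
send_rows:
  commands:
    - {"claw":0.53,"tx":0,"ty":0,"tz":-3,"ax":0,"ay":0,"az":0}
    - {"claw":0.53,"tx":0,"ty":0,"tz":-3,"ax":0,"ay":0,"az":0}
    - {"claw":0.53,"tx":0,"ty":0,"tz":-3,"ax":0,"ay":0,"az":0}
    - {"claw":0.53,"tx":0,"ty":0,"tz":-3,"ax":0,"ay":0,"az":0}
    - {"claw":0.53,"tx":0,"ty":0,"tz":-4,"ax":0,"ay":0,"az":0}
    - {"claw":0.53,"tx":0,"ty":0,"tz":-4,"ax":0,"ay":0,"az":0}
    - {"claw":0.53,"tx":0,"ty":0,"tz":-15,"ax":0,"ay":0,"az":0}
    - {"claw":0.53,"tx":0,"ty":0,"tz":-30,"ax":0,"ay":0,"az":0}
    - {"claw":0.53,"tx":0,"ty":0,"tz":-30,"ax":0,"ay":0,"az":0}
    - {"claw":0.53,"tx":0,"ty":0,"tz":-30,"ax":0,"ay":0,"az":0}
    - {"claw":0.53,"tx":0,"ty":0,"tz":-30,"ax":0,"ay":0,"az":0}
    - {"claw":0.53,"tx":0,"ty":0,"tz":0,"ax":0,"ay":0,"az":0}
    - {"claw":0.53,"tx":0,"ty":0,"tz":0,"ax":0,"ay":0,"az":0}
    - {"claw":0.53,"tx":0,"ty":0,"tz":0,"ax":0,"ay":0,"az":0}

```text
time: 9.43
tool_pos: [539.9, 243.6, 140.2]
tcp_rot: [3.121, -0.351, -0.001]
wrist_force: [0.2, 0.5, -0.3]
grip_width: 65.4
grip_force: 0.0
```

```bash
sed -i 's/(-5,4),(58,93)/(-60,0),(58,93)/' look.py; python3 look.py w10
```

```text
9.4333 TCP fix [-28.6  36.3] 140.24280181504207 [ 0.2  0.5 -0.3]
tread (slope, z@y78) (np.int64(2264), array([ 0.124, 24.31 ]))
jaw top 563 45.150526661448
plate x [ -8.6 100. ] 8691
```

View pics/w10.png

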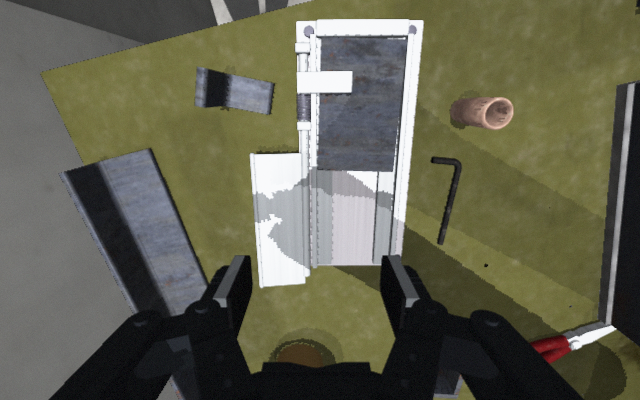

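The plate lies against the end stop, with its front edge at x 100. The jaw rests on it (tread slope about 0.12), the bystanders in view are undisturbed, and the arm is clear.

```bash
python3 -c "
from cell import env
print(env.job_done())"
```

```text
the job is handed in; nothing more can be done
None
```

The plate is home against the end stop, the clip has sprung back onto it, the arm is clear, and the job was handed in at about 9.5 s of robot time.

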